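Seat the proud tubes and load the rack under the height bar

TASK

Tubes are standing proud in the rack that waits in the loader's lane. Press every tube gently down until it is fully home, then push the rack along the lane, under the red height bar, until it rests against the end stop, and let go of it. Feel your way: never force a cap against the bar or ram the stop, keep the rack down in its lane, and leave the other things on the bench alone.

Things in the scene. Friction and masses are not known exactly. Their poses are not given: they have to be found in the camera images.
- rack: White rack waiting in the loader's lane, the thing to load; 0.4 kg, slides with 1 to 3 N. Origin: centre of the underside of its 132 x 36 x 42 mm (x, y, z) block; x points to its leading end, z up. Four capped tubes stand on its centre line at x = +48, +16, -16, -48 mm (tube1 to tube4). A low tongue behind the block carries an upright blue grip
- rack_grip (a point): Centre of the top of the rack's blue grip. The grip is 24 mm along the rack, 12 mm across, stands from 8 to 64 mm above the rack's underside, centred at x = -130 mm in the rack's frame. It can be pinched across, or pushed on its rear face (x = -142 mm)
- cap1 (a point): Centre of the flat top of the leading tube's red cap. Caps are 19 mm across, 13 mm high; the tubes are of assorted makes and lengths: when home their tops are 59 to 70.5 mm above the rack's underside, not known which is which. Each tube is a tight fit: it slides down under 4 to 8 N, then stops firmly on the rack's rubber floor when home. Starts 3 to 12 mm proud of home
- cap2 (a point): The same for tube2 (red cap). Starts 3 to 12 mm proud of home
- cap3 (a point): The same for tube3 (green cap). Starts 3 to 12 mm proud of home
- cap4 (a point): The same for tube4 (trailing, red cap). Starts 3 to 12 mm proud of home
- loader: White sample loader fixed on the bench, its level varies by a few mm. x along the lane in the loading direction, z up; origin at its underside, on the lane's centre line, directly below the height bar. Lane floor 20 mm above the origin, from x = -300 mm to the end stop; aluminium rails 14 mm high leave the rack 2 mm play each side. Grey reader head behind the stop, 115 mm high, to x = +285 mm
- end_stop (a point): Middle of the face of the steel end stop, at x = +144 mm in the loader's frame and 37 mm above its origin; the stop's top is 17 mm higher. The fully loaded rack touches it with its leading end; the rack's origin is then at x = +78 mm in the loader's frame
- height_bar: Fixed red height bar across the lane on two aluminium posts, 35 mm either side of the centre line. Frame and origin as the loader's. The bar is 10 mm along the lane, 86 mm across; its underside is 92 mm and its top 104 mm above the origin, the underside so 72 mm above the lane floor: a cap that stands higher catches on it
- pot_rack: Loose white rack 92 x 136 mm holding six specimen pots with blue lids, 80 mm high; a bystander. Origin: centre of its underside.
- spare_rack: Loose white block rack 74 x 98 mm with red-capped tubes, 95 mm high; a bystander. Origin: centre of its underside.
- pot: Single specimen pot with a blue lid, 38 mm across, 68 mm high; a bystander. Origin: centre of its underside.
- reagent: Amber bottle with a white cap, 68 mm across, 135 mm high; a bystander. Origin: centre of its underside.
- tip_box: Orange pipette-tip box 85 x 122 x 55 mm; a bystander. Origin: centre of its underside.
- marker: White marker pen with a black cap lying down, 120 mm long, 11 mm thick; a bystander. Origin: centre of its underside.
- timer: Grey bench timer 120 x 78 x 32 mm; a bystander. Origin: centre of its underside.
Not all that is in view belongs to the job. Leave any orange or turquoise look-alike of the rack alone.

How it is judged (in metres and radians):
On the way:
1. every tube is pressed fully home in the rack (z of each of cap1, cap3 in the frame of rack below 0.0715 m and z of cap2 in the frame of rack below 0.0615 m and z of cap4 in the frame of rack below 0.0665 m), for 0.2 s.
At the end, for the whole second after the job is handed in: The rack is loaded under the bar with its leading end at the end stop (within 2.5 mm), standing down on the lane floor, at rest and let go of, and all four tubes are home (within 1.5 mm) (all of step 1 and x of rack in the frame of loader above 0.0755 m and z of rack in the frame of loader below 0.024 m and linear speed of rack below 0.01 m/s); the robot touches nothing.
It fails at once if a cap or the rack is forced against the height bar (more than 25 N) (contact force between rack and height_bar above 25 N).
It fails at once if the rack is pressed on the loader or rammed into the stop with more than 35 N (contact force between rack and loader above 35 N).
It fails at once if the rack is lifted out of its lane (more than 12 mm) (z of rack in the frame of loader above 0.032 m).
It fails at once if the rack is tipped over (angle between rack's own z axis and vertical above 0.3 rad).
It fails at once if another thing on the bench is shifted more than 20 mm (distance of any of pot_rack, spare_rack, pot, reagent, tip_box, marker, timer from where it was at the start of the episode above 0.02 m).
It also fails if it takes over 72 s, if anything falls off the work surface, if the arm or the gripper's body presses on something with over 40 N, if the wrist force passes 120 N, or if a joint passes its speed limit or range.

ROBOT

A 6-joint arm with a two-finger parallel gripper is mounted at the origin on the work surface. World frame = base frame: x ahead of the robot, y to its left, z up, the work surface at z = 0. Lengths are in m, angles in degrees, forces in N, time in s.
With the tool pointing down it reaches from about 0.325 to 0.775 m from the base axis. Payload 5.5 kg.
Tool frame: the origin (TCP) lies midway between the tips of the shut fingers; the grasp point (between the pads) lies r.pinch_z behind it (r.pinch_z is the distance from the TCP to the grasp point, in m); x points along the fingers, z is the direction in which the jaws open and shut, and the axes are right-handed (so a half turn about x gives the same grasp; the last joint's range is limited). The gripper opens to 88 mm and grips with 3 to 60 N. Pads are 20 mm wide; open, the fingers measure 115 mm over their backs; the gripper's body (75 mm by 178 mm) begins 61 mm behind the grasp point.
Start: joints at [-75.499, 5.22, 70.514, -0, 104.267, -3.249], TCP at [0.183, -0.571, 0.223] pointing down, gripper open.
Joint ranges: [-164.24, 164.24], [-49.07, 125.15], [9.68, 141.18], [-86.29, 266.29], [3.28, 154.24], [-151.56, 151.56]. Speed limits (degrees/s): [147.25, 147.25, 172.46, 180, 180, 180].

INTERFACE

Orientations are given as [roll, pitch, yaw] about the fixed x, y, z axes, in that order (R = Rz(yaw) Ry(pitch) Rx(roll)).
In Python, from rig import r gives the robot as it stands. Calls block until the motion is done:
- r.move_pose(position, orientation): joint-space move of the TCP to a pose.
- r.move_linear(position, orientation=None, rate=0.15, until_force=None): straight line of the TCP; orientation=None keeps the orientation; rate is the mean speed in m/s. With until_force (N) it stops when the force on the tool has changed by that much, and returns True; else False.
- r.set_joints(angles): joint-space move.
- r.command_gripper(opening, f_grip=None): finger opening in m; f_grip is the grip in N (None keeps the last); returns when the fingers have stopped.
- r.sleep(seconds).
- r.ik(position, orientation): joint angles nearest the present ones, or None.
- r.capture(name): name is "side" or "top"; returns the picture (420x560x3 uint8, blue, green, red); there is no depth.
- r.get_calibration(name): a dict with "camera_matrix" (3x3 intrinsics, pixels), "R" (3x3) and "t" (3): a world point X has camera coordinates R X + t. Camera axes: x right, y down, z forward; pixel columns grow to the right and rows downward; lengths in m; the calibration is good to about 2 mm. A picture is of the moment at which its call begins. get_calibration takes no time and is no camera call.
A pose or a line that the arm cannot do raises r.IKError and nothing moves.
- r.close_job(): hands the job in, once; it reports no verdict.
Readings, each from a call of its own:
- r.read_time_s(): time.
- r.read_joint_pos(): joint angles.
- r.read_qvel(): joint speeds.
- r.read_joint_torque(): joint torques, N m.
- r.read_tcp_pos(): TCP position.
- r.read_orientation(): TCP orientation.
- r.read_contact_force(): force on the tool from outside, world axes, zero at the start.
- r.read_wrist_torque(): the same for the moment, N m.
- r.read_grip_width(): finger opening in m.
Only numpy, scipy, OpenCV 4.12 (cv2) and the standard library are available. Lean on these libraries where they do the work, as an engineer would, in place of code of your own. Each camera call takes 0.05 s, during which the arm holds its last target.

## Working session

There is one attempt and no reset: what is moved stays moved. The work goes in short steps, each a Python script; the robot and the scene stay as the last script left them, time stands still between calls to the robot, and variables do not carry over. Pictures are saved under pics/ and viewed, and the job is handed in when it is done.

```bash
mkdir -p pics; ls; python3 - <<'E'
from rig import r
import cv2
for n in("side","top"):
    cv2.imwrite(f"pics/{n}0.png",r.capture(n)); c=r.get_calibration(n); print(n,c)
print(r.read_time_s(),r.pinch_z,r.read_orientation(),r.read_contact_force())
E
```

```text
pics
side {'camera_matrix': array([[441.5740834 ,   0.        , 277.39264439],
       [  0.        , 441.5740834 , 208.03132759],
       [  0.        ,   0.        ,   1.        ]]), 'R': array([[ 0.90656375, -0.42196262, -0.00947213],
       [-0.30064698, -0.62984718, -0.71617311],
       [ 0.29623229,  0.65210435, -0.6978584 ]]), 't': array([-0.47943893,  0.20756409,  1.22110979])}
top {'camera_matrix': array([[440.35144622,   0.        , 273.49276917],
       [  0.        , 440.35144622, 204.59806558],
       [  0.        ,   0.        ,   1.        ]]), 'R': array([[-0.00588056, -0.99997621,  0.0036067 ],
       [-0.97553992,  0.00494421, -0.21976676],
       [ 0.2197437 , -0.00481084, -0.97554578]]), 't': array([-0.02125327,  0.52607556,  1.45562282])}
0.1 0.0187 [176.85764111  89.89996071 104.607547  ] [ 0.11621876 -0.75278425 -1.26804908]
```

View pics/side0.png

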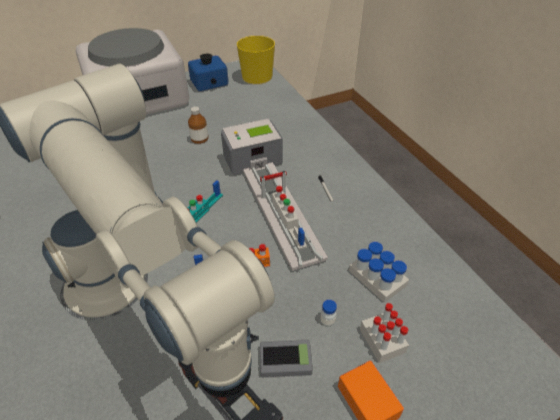

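View pics/top0.png

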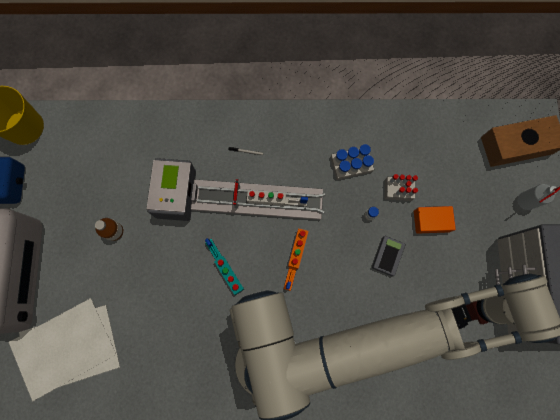

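```bash
python3 - <<'E'
import cv2
a=cv2.imread("pics/top0.png")[150:230,140:335]; cv2.imwrite("pics/topz.png",cv2.resize(a,None,fx=4,fy=4,interpolation=cv2.INTER_CUBIC))
a=cv2.imread("pics/side0.png")[140:275,220:340]; cv2.imwrite("pics/sidez.png",cv2.resize(a,None,fx=4.4,fy=4.4,interpolation=cv2.INTER_CUBIC))
E
```

```text
(no output)
```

View pics/topz.png

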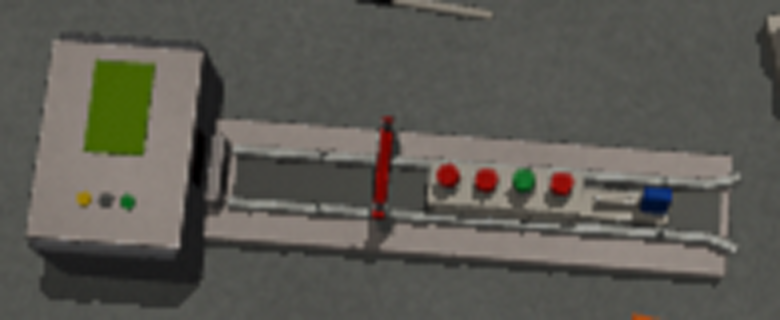

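View pics/sidez.png

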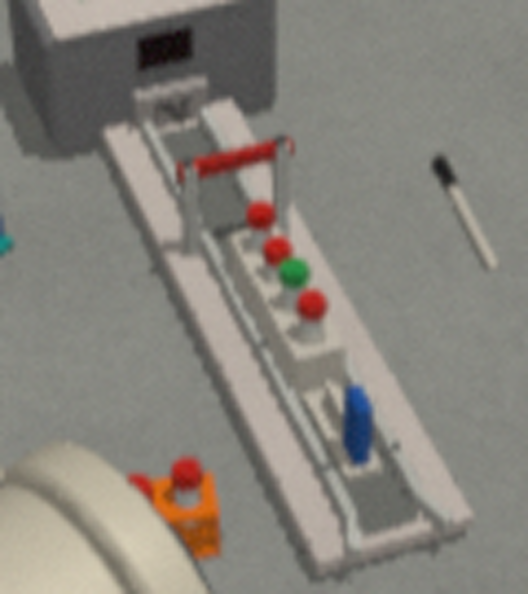

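```bash
cat > h.py <<'E'
import numpy as np, cv2
from rig import r
C={n:r.get_calibration(n) for n in("side","top")}
def ray(n,uv):
    c=C[n];d=c["R"].T@np.linalg.inv(c["camera_matrix"])@np.array([*uv,1.]);o=-c["R"].T@c["t"];return o,d/np.linalg.norm(d)
def onz(n,uv,z):
    o,d=ray(n,uv);return o+d*(z-o[2])/d[2]
def tri(a,b):
    (o1,d1),(o2,d2)=ray("side",a),ray("top",b)
    s=np.linalg.lstsq(np.stack([d1,-d2],1),o2-o1,rcond=None)[0]
    p,q=o1+s[0]*d1,o2+s[1]*d2;return (p+q)/2,np.linalg.norm(p-q)
def proj(n,X):
    c=C[n];p=c["camera_matrix"]@(c["R"]@np.array(X)+c["t"]);return p[:2]/p[2]
def blobs(img,col,roi,mina=6):
    x0,x1,y0,y1=roi;h=cv2.cvtColor(img,cv2.COLOR_BGR2HSV);H,S,V=cv2.split(h)
    m=(S>130)&(V>50)&{"r":(H<7)|(H>172),"g":(H>45)&(H<80),"b":(H>105)&(H<130)}[col]
    k=np.zeros_like(m);k[y0:y1,x0:x1]=1
    n,l,s,c=cv2.connectedComponentsWithStats((m&k).astype(np.uint8))
    return [(np.round(c[i],2),s[i][:5].tolist()) for i in range(1,n) if s[i][4]>=mina]
E
python3 - <<'E'
from h import *
t=cv2.imread("pics/top0.png");s=cv2.imread("pics/side0.png")
for c in "rgb":
    print(c,"top",blobs(t,c,(185,335,170,225)));print(c,"side",blobs(s,c,(240,330,150,270)))
E
```

```text
r top [(array([235.32, 191.42]), [233, 182, 5, 19, 57]), (array([251.5, 193.5]), [249, 191, 6, 6, 28]), (array([260.93, 194.59]), [259, 192, 5, 6, 27]), (array([280. , 195.5]), [278, 193, 5, 6, 26]), (array([234. , 203.5]), [233, 203, 3, 2, 6])]
r side [(array([272.69, 175.66]), [264, 172, 19, 8, 71]), (array([278.5, 188.5]), [276, 186, 6, 6, 32]), (array([282.37, 196.15]), [280, 194, 6, 6, 27]), (array([290.45, 208.58]), [288, 206, 6, 6, 31]), (array([262.  , 247.15]), [259, 244, 7, 7, 39]), (array([251.77, 249.54]), [250, 248, 4, 5, 13])]
g top [(array([270.5, 195. ]), [269, 193, 4, 5, 20])]
g side [(array([286.13, 201.22]), [284, 199, 5, 6, 23])]
b top [(array([304.24, 198.32]), [301, 197, 7, 4, 25])]
b side [(array([300.88, 236.07]), [299, 228, 5, 17, 72])]
```

```bash
python3 - <<'E'
from h import *
T=[(251.5,193.5),(260.93,194.59),(270.5,195),(280,195.5)];S=[(278.5,188.5),(282.37,196.15),(286.13,201.22),(290.45,208.58)]
P=[]
for a,b in zip(S,T):
    p,e=tri(a,b);P.append(p);print(p.round(4),round(e,4), onz("top",b,.09).round(4))
P=np.array([onz("top",b,.09) for b in T])
for i in range(3):print(P[i+1]-P[i])
d=P[0]-P[3];print("ax",np.degrees(np.arctan2(d[1],d[0])),np.linalg.norm(d))
b=tri((272.69,175.66),(235.1,192.4));print("bar",b)
m=onz("top",(304.24,198.32),.084);print("grip",m, tri((300.88,229.5),(304.24,198.32)))
# loader corners from the top zoom (x4 at 140,150) on z=.02
for z in ((220,118),(733,158),(722,276),(205,240)): print(onz("top",(140+z[0]/4,150+z[1]/4),.02).round(4))
a=np.radians(d[1]) 
E
```

```text
[0.5566 0.0499 0.0957] 0.0005 [0.5577 0.0502 0.09  ]
[0.5542 0.0181 0.091 ] 0.0013 [0.5538 0.0183 0.09  ]
[ 0.5509 -0.0143  0.0989] 0.0017 [ 0.5522 -0.0141  0.09  ]
[ 0.5494 -0.0462  0.0972] 0.0017 [ 0.5503 -0.0462  0.09  ]
[-0.00395944 -0.0319089   0.        ]
[-0.00158988 -0.0323619   0.        ]
[-0.00190169 -0.03211391  0.        ]
ax 85.57954338958127 0.09667227333265838
bar (array([0.56025135, 0.10422634, 0.10368374]), np.float64(0.0037329527343749245))
grip [ 0.54151554 -0.12840566  0.084     ] (array([ 0.54116857, -0.1281874 ,  0.09099723]), np.float64(0.002656624132746306))
[0.6279 0.2555 0.02  ]
[ 0.5888 -0.2017  0.02  ]
[ 0.4821 -0.1887  0.02  ]
[0.5166 0.265  0.02  ]
```

```bash
cat >> h.py <<'E'
from scipy.spatial.transform import Rotation as Ro
A=np.radians(85.1); U=np.array([np.cos(A),np.sin(A),0]); V=np.array([U[1],-U[0],0])
def ori(s=1):
    x=np.array([0,0,-1.]);z=s*V;return Ro.from_matrix(np.stack([x,np.cross(z,x),z],1)).as_euler("xyz",degrees=True)
E
python3 - <<'E'
from h import *
import warnings;warnings.simplefilter("ignore")
for s in(1,-1):
    print(s,ori(s),r.ik([.5503,-.0462,.125],ori(s)))
E
```

```text
1 [ 4.9 90.   0. ] [-8.32878049 -1.99304633 87.74169011  0.         94.25135622 -3.42878049]
-1 [-175.1   90.     0. ] None
```

```bash
python3 - <<'E'
from h import *
o=ori(1);c=np.array([.553,.002,0])
r.command_gripper(0.0,10)
p=c-U*.048
r.move_pose([*p[:2],.16],o);print(r.read_time_s(),r.read_tcp_pos())
r.move_linear([*p[:2],.118],rate=.08)
f0=r.read_contact_force()
print(r.move_linear([*p[:2],.078],rate=.015,until_force=4));print(r.read_tcp_pos(),r.read_contact_force()-f0,r.read_time_s())
cv2.imwrite("pics/t1.png",cv2.resize(r.capture("top")[150:230,180:335],None,fx=4,fy=4));cv2.imwrite("pics/s1.png",cv2.resize(r.capture("side")[120:270,220:370],None,fx=4,fy=4))
E
```

```text
3.7333 [ 0.54893621 -0.04669393  0.16013915]
True
[ 0.54883467 -0.04582391  0.09974283] [-0.17879742  0.42713425  1.97177803] 5.775<sys>:0: UserWarning: Gimbal lock detected. Setting third angle to zero since it is not possible to uniquely determine all angles.
```

View pics/s1.png

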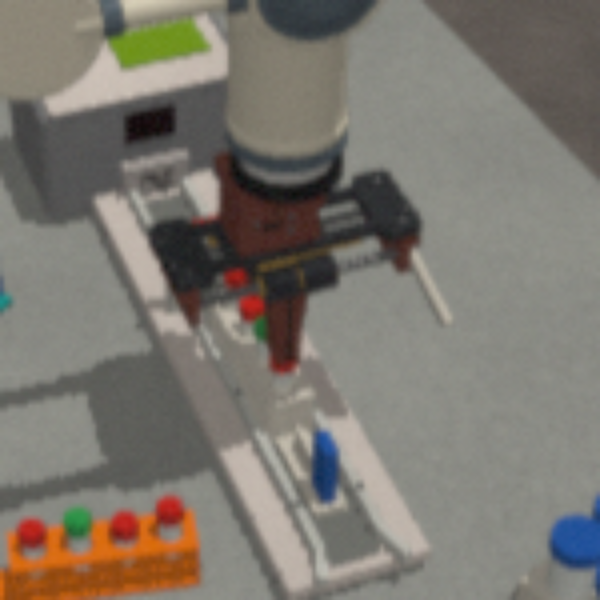

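View pics/t1.png

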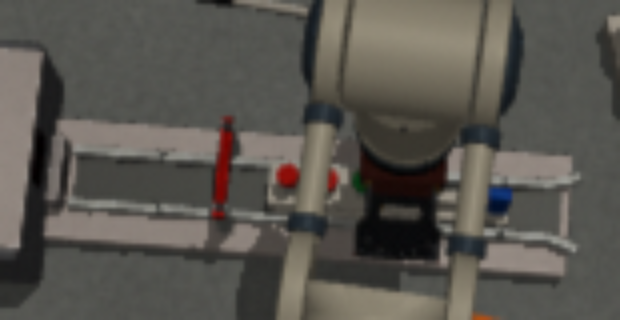

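The tool stands over cap4 (side crop around 285,368), with the first contact at z≈0.100. I'll press on.

```bash
python3 - 2>/dev/null <<'E'
from h import *
p=r.read_tcp_pos()
for zt in (.0985,.097,.0955,.094,.0925,.091,.0895,.088,.0865,.085,.0835,.082):
    h=r.move_linear([.5489,-.0458,zt],rate=.012,until_force=9)
    z=r.read_tcp_pos()[2];f=r.read_contact_force()
    print(zt,h,round(z,4),f.round(1),round(r.read_time_s(),2))
    if h or f[2]>14:break
E
```

```text
0.0985 False 0.0988 [-0.7 -0.6  4.2] 6.12
0.097 False 0.0969 [0.1 0.3 3.3] 6.4
0.0955 False 0.0953 [0.6 0.  1.9] 6.67
0.094 False 0.0938 [-0.4 -0.3  3. ] 6.95
0.0925 False 0.0923 [ 0.5 -0.6  2.8] 7.22
0.091 False 0.0908 [0.5 0.2 2.8] 7.5
0.0895 False 0.0898 [-0.4 -0.6  4.4] 7.78
0.088 True 0.0898 [-1.  -0.3  4. ] 7.98
```

```bash
python3 - 2>/dev/null <<'E'
from h import *
c=np.array([.553,.002,0])
h=r.move_linear([.5489,-.0458,.083],rate=.012,until_force=14);print(4,h,r.read_tcp_pos().round(4),r.read_contact_force().round(1),r.read_time_s())
for i,o in((3,-.016),(2,.016),(1,.048)):
    q=r.read_tcp_pos();r.move_linear([q[0],q[1],.118],rate=.08)
    p=c+U*o;r.move_linear([*p[:2],.118],rate=.08)
    h=r.move_linear([*p[:2],.078],rate=.015,until_force=14)
    print(i,h,r.read_tcp_pos().round(4),r.read_contact_force().round(1),round(r.read_time_s(),2))
    if r.read_tcp_pos()[2]<.08:print("odd");break
E
```

```text
4 True [ 0.5495 -0.0459  0.0898] [-0.9  1.   4.6] 8.325
3 True [ 0.5519 -0.014   0.0948] [0.2 0.  4.8] 10.98
2 True [0.5547 0.0179 0.0848] [-0.4 -0.8  4.5] 14.04
1 True [0.5575 0.0498 0.0948] [-0.4 -0.5  5.3] 16.77
```

```bash
python3 - 2>/dev/null <<'E'
from h import *
c=np.array([.553,.002,0]);P=lambda s,z:[*(c+U*s)[:2],z]
q=r.read_tcp_pos();r.move_linear([q[0],q[1],.15],rate=.1)
r.move_linear(P(-.172,.15),rate=.15)
print(r.move_linear(P(-.172,.060),rate=.08,until_force=8),r.read_tcp_pos(),r.read_time_s())
for s in (-.12,-.07,-.03,.005):
    h=r.move_linear(P(s,.060),rate=.03,until_force=7)
    print(s,h,((r.read_tcp_pos()-c)@U).round(4),r.read_contact_force().round(1),round(r.read_time_s(),2))
    if h:break
cv2.imwrite("pics/t2.png",cv2.resize(r.capture("top")[150:230,140:335],None,fx=4,fy=4));cv2.imwrite("pics/s2.png",cv2.resize(r.capture("side")[120:270,220:370],None,fx=4,fy=4))
E
```

```text
False [ 0.53872731 -0.16953273  0.06080932] 20.3667
-0.12 False -0.12 [ 0.4 -1.6 -0.3] 22.25
-0.07 False -0.07 [-0.  -1.9 -0.6] 24.07
-0.03 False -0.0299 [-0.1 -0.9  0.1] 25.55
0.005 False 0.0052 [-0.4 -0.2 -0. ] 26.87
```

View pics/t2.png

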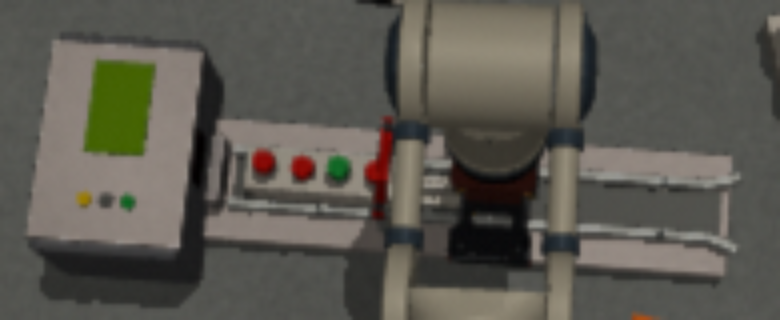

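View pics/s2.png

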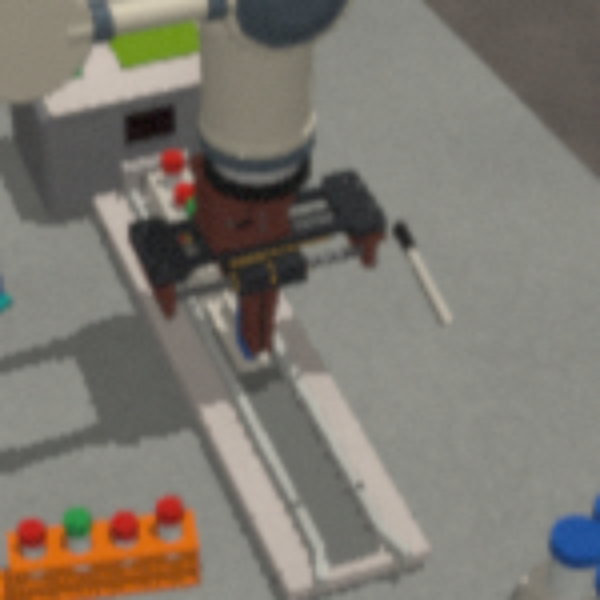

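Three caps are past the bar. The rack's leading end (col ≈245 in the crop) is about 10 mm short of the stop, and the grip is in front of the fingers. I'll creep up to the stop.

```bash
python3 - 2>/dev/null <<'E'
from h import *
c=np.array([.553,.002,0]);P=lambda s,z:[*(c+U*s)[:2],z]
for k in range(2):
    h=r.move_linear(P(.06,.060),rate=.012,until_force=8 if k==0 else 10)
    print(h,((r.read_tcp_pos()-c)@U).round(4),r.read_contact_force().round(1),round(r.read_time_s(),2))
s=(r.read_tcp_pos()-c)@U
r.move_linear(P(s-.03,.060),rate=.05);r.move_linear(P(s-.03,.2),rate=.15)
r.move_pose([.40,-.25,.25],ori(1))
print(r.read_time_s(),r.read_contact_force())
a,b=r.capture("top"),r.capture("side")
cv2.imwrite("pics/t3f.png",a);cv2.imwrite("pics/s3f.png",b)
cv2.imwrite("pics/t3.png",cv2.resize(a[150:230,140:335],None,fx=4,fy=4));cv2.imwrite("pics/s3.png",cv2.resize(b[120:270,220:370],None,fx=4,fy=4))
for cc in "rgb":
    print(cc,"top",blobs(a,cc,(185,335,170,225)));print(cc,"side",blobs(b,cc,(240,330,150,270)))
E
```

```text
True 0.0276 [-0.1 -0.9 -1.3] 29.16
True 0.0274 [ 1.  -0.7  1. ] 29.96
32.9333 [-0.51834741 -1.46850713 -0.24247848]
r top [(array([235.34, 191.1 ]), [233, 182, 5, 19, 58]), (array([198.72, 189.59]), [196, 187, 6, 6, 29]), (array([208.54, 191.  ]), [206, 188, 6, 7, 28]), (array([227.  , 192.17]), [225, 190, 5, 5, 23]), (array([234. , 203.5]), [233, 203, 3, 2, 6])]
r side [(array([250.14, 181.29]), [249, 179, 3, 6, 7]), (array([256.36, 194.97]), [251, 188, 13, 16, 59]), (array([265.13, 203.52]), [260, 201, 11, 6, 23]), (array([269.75, 226.92]), [268, 224, 5, 7, 12]), (array([261.92, 247.2 ]), [259, 244, 7, 7, 40]), (array([250.56, 251.08]), [248, 248, 6, 7, 39])]
g top [(array([217.42, 190.89]), [216, 189, 4, 5, 19])]
g side [(array([240.45, 250.27]), [240, 248, 2, 6, 11])]
b top [(array([251.29, 194.05]), [248, 193, 7, 4, 21])]
b side []
```

View pics/t3.png

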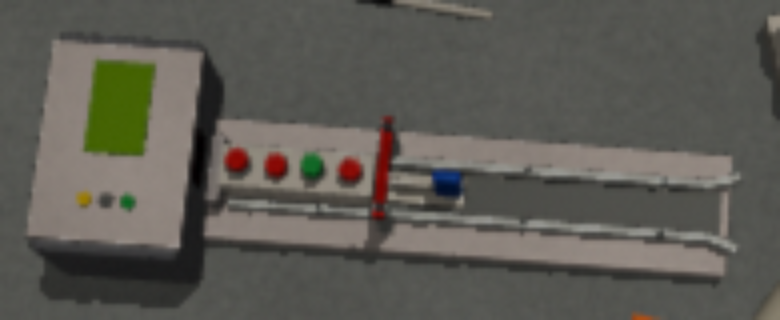

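View pics/s3.png

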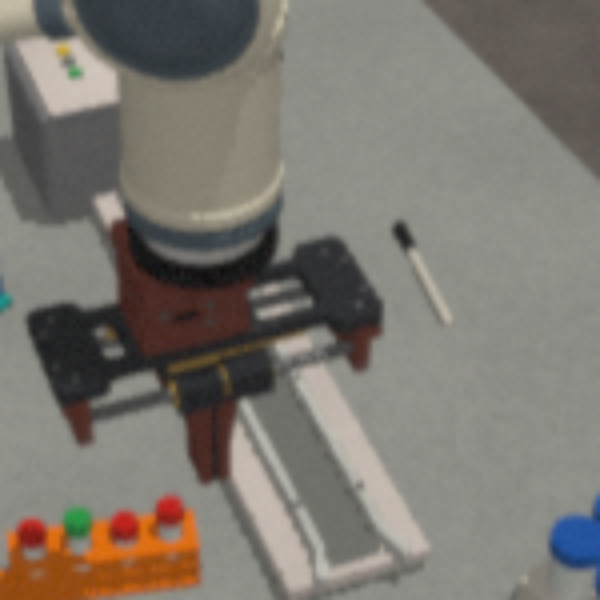

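```bash
python3 - 2>/dev/null <<'E'
from h import *
bar=onz("top",(235.2,192.3),.129)
for n,uv,z in((1,(198.72,189.59),.089),(2,(208.54,191),.079),(3,(217.42,190.89),.089),(4,(227,192.17),.084),("grip",(251.29,194.05),.0888)):
    print(n,((onz("top",uv,z)-bar)@U).round(4))
E
```

```text
1 0.1285
2 0.0964
3 0.0648
4 0.0326
grip -0.0506
```

```bash
python3 - <<'E'
from rig import r
r.close_job();print(r.read_time_s())
E
```

```text
the job is handed in; nothing more can be done
the job is handed in; nothing more can be done
```

I pressed all four tubes home, pushed the rack under the height bar to the end stop, then backed the arm away and handed the job in at about 33 s. No verdict is reported.

- **Tubes:** I pressed each cap with the closed fingers until it stopped firmly. The caps stopped at z = 94.8, 84.8, 94.8 and 89.8 mm (tubes 1 to 4). Those 10 mm and 5 mm differences match the spacing of the task's home heights (70, 60, 70 and 65 mm), which puts the lane floor at about 24.8 mm.
- **Push:** I pushed on the rear face of the grip, with every stretch set to stop at a force change of 7 to 10 N. It passed under the bar without catching. It then met a firm stop, and a second push halted within 0.2 mm of the first.
- **Last top picture:** It shows the rack's leading end at the stop, with all four caps past the bar. Measured from the bar, the caps and grip came out 1.4 to 2.8 mm further along the lane than nominal. That is a camera and calibration offset, since the stop prevents the rack from going further.
- **Not confirmed:** The arm hid the rack in the last side picture, so that view couldn't confirm the seating. I did not measure how far the bystanders may have moved. The arm passed well above everything on the bench, and no unexpected contact showed in the force readings.

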